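Unload the vise, sort the leg blanks by length, clamp the next one

TASK

The table-leg blank in the vise is drilled: slide the vise open and take it out. Sort all the blanks, that one too, by length into the trays of matching length, lying flat and lengthwise side by side, but keep out one of the longest: set it crosswise in the middle of the vise, down on the parallels and pushed up against the fixed jaw, and only then slide the jaw closed on it, ready to drill next. Leave the other tools on the bench alone.

Things in the scene. Friction and masses are not known exactly. Their poses are not given: they have to be found in the camera images.
- long1_center (a point): Centre of a long table-leg blank: square hardwood bar, 125 mm long, 28 x 28 mm section, brown with paler ends, about 69 g. Its x axis runs along its length; it starts lying flat on the bench (centre 14 mm up). All blanks look alike but for length (125, 95 or 65 mm). May be absent (None).
- long2_center (a point): Centre of a long table-leg blank: square hardwood bar, 125 mm long, 28 x 28 mm section, brown with paler ends, about 69 g. Its x axis runs along its length; it starts lying flat on the bench (centre 14 mm up). All blanks look alike but for length (125, 95 or 65 mm). May be absent (None).
- long3_center (a point): Centre of a long table-leg blank: square hardwood bar, 125 mm long, 28 x 28 mm section, brown with paler ends, about 69 g. Its x axis runs along its length; it starts lying flat on the bench (centre 14 mm up). All blanks look alike but for length (125, 95 or 65 mm). May be absent (None).
- tray_long: Fixed grey-floored wooden tray for the 125 mm blanks, with dark lips 8 mm wide; inside 149 mm long (its x) by 116 mm wide (its y). Origin: centre of its underside. Floor 8 mm, lip top 16 mm above the bench, so a blank in it has its centre 22 mm up. Room for two blanks lengthwise (along x), e.g. at y = -34 and +34 mm. The trays differ in length only; which stands where varies.
- mid1_center (a point): Centre of a mid table-leg blank: square hardwood bar, 95 mm long, 28 x 28 mm section, brown with paler ends, about 52 g. Its x axis runs along its length; it starts lying flat on the bench (centre 14 mm up). All blanks look alike but for length (125, 95 or 65 mm). May be absent (None).
- tray_mid: Fixed grey-floored wooden tray for the 95 mm blanks, with dark lips 8 mm wide; inside 119 mm long (its x) by 116 mm wide (its y). Origin: centre of its underside. Floor 8 mm, lip top 16 mm above the bench, so a blank in it has its centre 22 mm up. Room for two blanks lengthwise (along x), e.g. at y = -34 and +34 mm. The trays differ in length only; which stands where varies.
- short1_center (a point): Centre of a short table-leg blank: square hardwood bar, 65 mm long, 28 x 28 mm section, brown with paler ends, about 36 g. Its x axis runs along its length; it starts lying flat on the bench (centre 14 mm up). All blanks look alike but for length (125, 95 or 65 mm). May be absent (None).
- short2_center (a point): Centre of a short table-leg blank: square hardwood bar, 65 mm long, 28 x 28 mm section, brown with paler ends, about 36 g. Its x axis runs along its length; it starts lying flat on the bench (centre 14 mm up). All blanks look alike but for length (125, 95 or 65 mm). May be absent (None).
- tray_short: Fixed grey-floored wooden tray for the 65 mm blanks, with dark lips 8 mm wide; inside 89 mm long (its x) by 116 mm wide (its y). Origin: centre of its underside. Floor 8 mm, lip top 16 mm above the bench, so a blank in it has its centre 22 mm up. Room for two blanks lengthwise (along x), e.g. at y = -34 and +34 mm. The trays differ in length only; which stands where varies.
- drilled_center (a point): Centre of the drilled blank: a mid blank (95 mm long, 28 x 28 mm section, 52 g, x axis along its length) like the others but for two small dark drill holes in its top. At the start it is clamped in the vise, near the seat point.
- vise: Green quick-action drill-press vise, jaws 100 mm wide, bolted down. Origin on the bench; x: level, from sliding to fixed jaw. In mm: bed x +-105, y +-50, top z 22; fixed jaw x 60 (face) to 100; both jaws' tops z 62; two fixed steel parallels along y by the fixed jaw, x 36 to 57, tops z 50; nut housing at the tail x -100 to -85, to z 58.
- seat (a point): Centre of a rightly clamped blank, resting on the parallels and touching the fixed jaw, midway along the jaws (vise frame x 46, y 0, z 64 mm). Axes as the vise's; the blank lies along y, its top 16 mm above the jaws' tops (a long one's ends stick out 12 mm past each side of the jaws).
- jaw (a joint): Travel of the sliding jaw (40 mm thick, 100 mm wide) towards the fixed jaw, m. Opening between the jaw faces = 65 mm minus this: 0 fully open, 0.037 closed on a 28 mm blank (about where it starts). Jaw, screw and knob slide as one (half-nut released): push or pull with about 5 N; it stays where it is left.
- knob (a point): Middle of the round black hand knob on the screw's end behind the sliding jaw: 36 mm across, 28 mm long, its axis level along the vise's x, centre 36 mm above the bench. Slide it along the vise's x (without turning) to open (-x) or close (+x) the jaw; it moves with the jaw. Room on both sides to pinch it from above. Axes as the vise's.
- glue_center (a point): Bystander: yellow glue bottle, 60 mm across, 170 mm tall, standing; its mid-height. Leave alone.
- spray_center (a point): Bystander: blue spray can, 64 mm across, 190 mm tall, standing; its mid-height. Leave alone.
- tape_center (a point): Bystander: yellow tape measure, 66 x 36 x 62 mm, standing on the bench; its middle. Leave alone.
Things that resemble listed ones, but are neither listed nor needed, are in the scene too. What is shaped like the part that bears long1_center but green or purple is not meant.

How it is judged (in metres and radians):
On the way, in this order (a step that is already met when the one before it is completed fails the run):
1. a long blank rests on the parallels, pushed up against the fixed jaw, midway along the jaws, with the sliding jaw still open (((x of long1_center in the frame of seat between -0.003 and 0.003 m and y of long1_center in the frame of seat between -0.02 and 0.02 m and z of long1_center in the frame of seat between -0.003 and 0.003 m and angle between the x axis of long1_center and the y axis of seat, either way round below 0.09 rad) or (x of long2_center in the frame of seat between -0.003 and 0.003 m and y of long2_center in the frame of seat between -0.02 and 0.02 m and z of long2_center in the frame of seat between -0.003 and 0.003 m and angle between the x axis of long2_center and the y axis of seat, either way round below 0.09 rad) or (x of long3_center in the frame of seat between -0.003 and 0.003 m and y of long3_center in the frame of seat between -0.02 and 0.02 m and z of long3_center in the frame of seat between -0.003 and 0.003 m and angle between the x axis of long3_center and the y axis of seat, either way round below 0.09 rad)) and value of joint jaw below 0.029 m), for 0.2 s.
2. the sliding jaw is closed on it (((x of long1_center in the frame of seat between -0.003 and 0.003 m and y of long1_center in the frame of seat between -0.02 and 0.02 m and z of long1_center in the frame of seat between -0.003 and 0.003 m and angle between the x axis of long1_center and the y axis of seat, either way round below 0.05 rad) or (x of long2_center in the frame of seat between -0.003 and 0.003 m and y of long2_center in the frame of seat between -0.02 and 0.02 m and z of long2_center in the frame of seat between -0.003 and 0.003 m and angle between the x axis of long2_center and the y axis of seat, either way round below 0.05 rad) or (x of long3_center in the frame of seat between -0.003 and 0.003 m and y of long3_center in the frame of seat between -0.02 and 0.02 m and z of long3_center in the frame of seat between -0.003 and 0.003 m and angle between the x axis of long3_center and the y axis of seat, either way round below 0.05 rad)) and value of joint jaw above 0.0355 m), for 0.2 s.
At the end, for the whole second after the job is handed in: One long blank is clamped: within 3 mm of the seat point across and up, 20 mm along the jaws, parallel within 0.05 rad, jaw opening under 29.5 mm. Every other blank lies flat in the tray of its length, inside the lips, lengthwise within 0.2 rad (all of step 2 and x of mid1_center in the frame of tray_mid between -0.016 and 0.016 m and y of mid1_center in the frame of tray_mid between -0.047 and 0.047 m and z of mid1_center in the frame of tray_mid between 0.018 and 0.026 m and angle between the x axis of each of mid1_center, drilled_center and the x axis of tray_mid, either way round below 0.2 rad and x of drilled_center in the frame of tray_mid between -0.016 and 0.016 m and y of drilled_center in the frame of tray_mid between -0.047 and 0.047 m and z of drilled_center in the frame of tray_mid between 0.018 and 0.026 m and x of short1_center in the frame of tray_short between -0.016 and 0.016 m and y of short1_center in the frame of tray_short between -0.047 and 0.047 m and z of short1_center in the frame of tray_short between 0.018 and 0.026 m and angle between the x axis of each of short1_center, short2_center and the x axis of tray_short, either way round below 0.2 rad and x of short2_center in the frame of tray_short between -0.016 and 0.016 m and y of short2_center in the frame of tray_short between -0.047 and 0.047 m and z of short2_center in the frame of tray_short between 0.018 and 0.026 m and ((x of long1_center in the frame of tray_long between -0.016 and 0.016 m and y of long1_center in the frame of tray_long between -0.047 and 0.047 m and z of long1_center in the frame of tray_long between 0.018 and 0.026 m and angle between the x axis of long1_center and the x axis of tray_long, either way round below 0.2 rad) or (x of long1_center in the frame of seat between -0.003 and 0.003 m and y of long1_center in the frame of seat between -0.02 and 0.02 m and z of long1_center in the frame of seat between -0.003 and 0.003 m and angle between the x axis of long1_center and the y axis of seat, either way round below 0.05 rad)) and ((x of long2_center in the frame of tray_long between -0.016 and 0.016 m and y of long2_center in the frame of tray_long between -0.047 and 0.047 m and z of long2_center in the frame of tray_long between 0.018 and 0.026 m and angle between the x axis of long2_center and the x axis of tray_long, either way round below 0.2 rad) or (x of long2_center in the frame of seat between -0.003 and 0.003 m and y of long2_center in the frame of seat between -0.02 and 0.02 m and z of long2_center in the frame of seat between -0.003 and 0.003 m and angle between the x axis of long2_center and the y axis of seat, either way round below 0.05 rad)) and ((x of long3_center in the frame of tray_long between -0.016 and 0.016 m and y of long3_center in the frame of tray_long between -0.047 and 0.047 m and z of long3_center in the frame of tray_long between 0.018 and 0.026 m and angle between the x axis of long3_center and the x axis of tray_long, either way round below 0.2 rad) or (x of long3_center in the frame of seat between -0.003 and 0.003 m and y of long3_center in the frame of seat between -0.02 and 0.02 m and z of long3_center in the frame of seat between -0.003 and 0.003 m and angle between the x axis of long3_center and the y axis of seat, either way round below 0.05 rad))); the robot touches nothing.
It fails at once if the glue bottle is disturbed (moved more than 30 mm) (distance of glue_center from where it was at the start of the episode above 0.03 m).
It fails at once if the spray can is disturbed (moved more than 30 mm) (distance of spray_center from where it was at the start of the episode above 0.03 m).
It fails at once if the tape measure is disturbed (moved more than 30 mm) (distance of tape_center from where it was at the start of the episode above 0.03 m).
Of long1, long2, long3, mid1, short1, short2 only 4 to 6 are there at a start; the rules pass over those that are not, and their reading is None.
At some moment in a run one of mid1, short1, short2 may be knocked a few centimetres aside while the robot is not near it.
Once in a run the grip may slacken for a moment while it holds something.
It also fails if it takes over 210 s, if anything falls off the work surface, if the arm or the gripper's body presses on something with over 40 N, if the wrist force passes 120 N, or if a joint passes its speed limit or range.

ROBOT

A 6-joint arm with a two-finger parallel gripper is mounted at the origin on the work surface. World frame = base frame: x ahead of the robot, y to its left, z up, the work surface at z = 0. Lengths are in m, angles in degrees, forces in N, time in s.
With the tool pointing down it reaches from about 0.375 to 0.9 m from the base axis. Payload 3.1 kg.
Tool frame: the origin (TCP) lies at the very end of the fingers, on their centre line; the grasp point (between the pads) lies 19 mm behind it; z points along the fingers, y is the line along which they close (so a half turn about z gives the same grasp; the last joint's range is limited). The gripper opens to 87 mm and grips with 3 to 60 N. Pads are 19 mm wide; open, the fingers measure 117 mm over their backs; the gripper's body (75 mm by 190 mm) begins 51 mm behind the grasp point.
Start: joints at [65.117, 30.224, 82.088, -0, 67.689, -10.227], TCP at [0.158, 0.605, 0.194] pointing down, gripper open.
Joint ranges: [-176.69, 176.69], [-43.24, 126.21], [12.49, 139.97], [-82, 262], [0, 151.66], [-163.58, 163.58]. Speed limits (degrees/s): [159.86, 159.86, 180, 180, 180, 180].

INTERFACE

Orientations are given as a 3x3 rotation matrix whose columns are the frame's x, y, z axes.
In Python, from rig import bot, imaging gives the robot as it stands.
- The arm moves only by the tool drive_tool, never from a script. Its argument "deltas" is text: rows parted by semicolons, each of 5 numbers parted by spaces: the finger opening in mm, from 0 to 87, then the shift along the world's x, y, z in mm, then the turn about the world's z in rad. In form: jaw dx dy dz twist; .... A call has 1 to 12 rows; each row is the pose to reach, as a shift and turn from the pose commanded when the call began; what a row does not reach only later rows make up. A row lasts 1/10 s, in which the tool goes at most 50 mm and 8.59 degrees, less where a joint would pass 70% of its speed; a pose out of reach is approached as far as the arm can. A call with a gripper value outside its range is refused whole. The fingers move at their own pace and stop on an object; the grip force is fixed at half the most. Time passes only in rows, so rows that repeat a pose let the fingers close. It gives the time, the measured TCP pose, the force, the opening and the grip force at its end, in the units of the state.
- bot.read_state(): the state, without advancing time (a new reading comes with each control period).
- imaging.capture(name): name is "side" or "top" or "wrist"; returns the picture (480x640x3 uint8, red, green, blue); there is no depth.
- imaging.camera_model(name): a dict with "fx", "fy", "cx", "cy" (pixels), "T" (4x4, takes a point from camera to world coordinates). Camera axes: x right, y down, z forward; pixel columns grow to the right and rows downward; lengths in m; the calibration is good to about 2 mm. A picture is of the moment at which its call begins: read the wrist's pose just before it. camera_model takes no time and is no camera call; for the wrist camera it gives the pose at the moment of the call.
- bot.hand_in(): hands the job in; it is judged then, once.
The state is a dict: "time_s": time; "joint_positions": joint angles; "qvel": joint speeds; "tau": joint torques, N m; "position": TCP position; "tcp_rot": TCP orientation; "force": force on the tool from outside, world axes, zero at the start; "moment": the same for the moment, N m; "opening": opening from 0.0 (shut) to 1.0 (fully open); "grasp_force": force on a finger pad.
Only numpy, scipy, OpenCV 4.12 (cv2) and the standard library are available. Lean on these libraries where they do the work, as an engineer would, in place of code of your own. Each camera call takes 0.05 s, during which the arm holds its last target. There are 200 camera calls.

## Working session

There is one attempt and no reset: what is moved stays moved. The work goes in short steps, Python scripts to look and compute and a tool call to move; the robot and the scene stay as the last step left them, time stands still between calls to the robot, and variables do not carry over. Pictures are saved under pics/ and viewed, at most 14 in all, crops included, and the job is handed in when it is done.

Besides the shell and the picture viewer there is one more tool, called as name(argument=value, ...) on one line, values as JSON. drive_tool: Moves the arm, as the interface text tells. Its arguments: {"type":"object","properties":{"deltas":{"type":"string"}},"required":["deltas"]}

```bash
mkdir -p pics; ls; python3 - <<'E'
from rig import bot, imaging
import cv2, numpy as np
for n in ("top","side"):
    im=imaging.capture(n); cv2.imwrite(f"pics/{n}0.png",im[:,:,::-1])
    m=imaging.camera_model(n); print(n,m["fx"],m["cx"],m["cy"]); print(np.round(m["T"],3))
s=bot.read_state(); print(s["time_s"],s["position"],np.round(s["tcp_rot"],3),s["opening"])
E
```

```text
pics
top 580.563870038763 331.51569124957007 235.10677596343317
[[ 0.002 -0.987  0.159  0.287]
 [-1.    -0.002 -0.004  0.046]
 [ 0.004 -0.159 -0.987  1.502]
 [ 0.     0.     0.     1.   ]]
side 483.9393901685851 316.81788339586365 242.83413683705677
[[-0.988 -0.115  0.105  0.4  ]
 [-0.156  0.734 -0.662  0.801]
 [-0.001 -0.67  -0.743  0.935]
 [ 0.     0.     0.     1.   ]]
0.1 [0.15780484 0.60403989 0.1927777 ] [[-0.967  0.253 -0.001]
 [ 0.253  0.967 -0.002]
 [ 0.    -0.002 -1.   ]] 0.9983715648614271
```

View pics/top0.png

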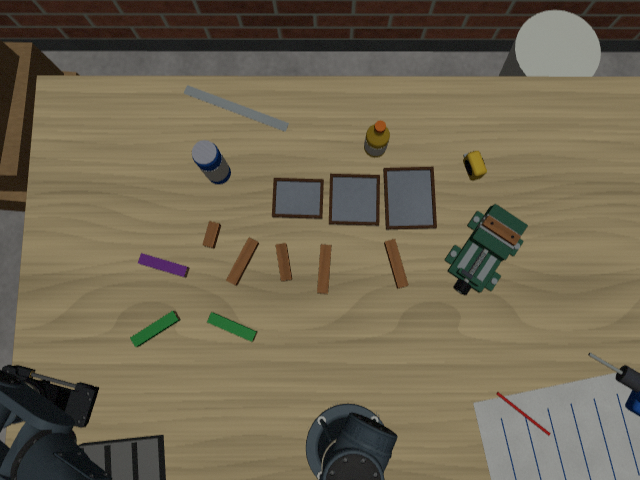

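View pics/side0.png

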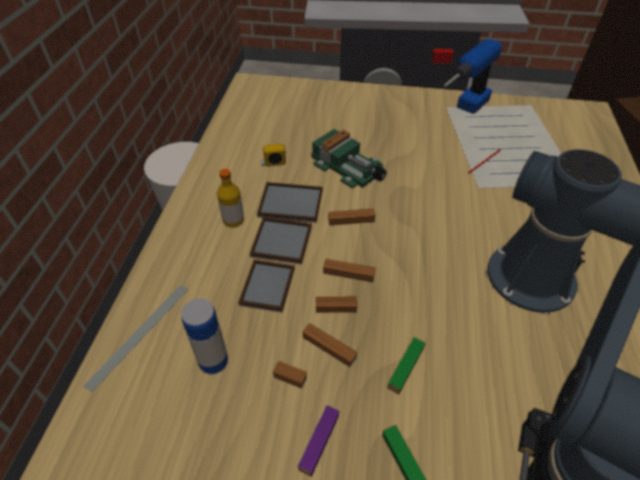

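Blanks in the top view: short (212,235), long (242,261), mid (284,262), long (324,269), long (396,264). The drilled one is in the vise at (502,229), and the knob is at (462,286). Look-alikes are purple (163,265) and green (155,329), (232,326), all rejected by colour. Trays from left to right are short, mid, long.

```bash
cat > h.py <<'E'
import cv2, numpy as np
from scipy.optimize import minimize
from rig import bot, imaging
def proj(m,P):
    T=np.array(m["T"]); p=(np.asarray(P)-T[:3,3])@T[:3,:3]
    return np.c_[m["fx"]*p[:,0]/p[:,2]+m["cx"], m["fy"]*p[:,1]/p[:,2]+m["cy"]]
def unproj(m,u,v,z):
    T=np.array(m["T"]); d=T[:3,:3]@[(u-m["cx"])/m["fx"],(v-m["cy"])/m["fy"],1]
    return T[:3,3]+d*(z-T[2,3])/d[2]
def box(x,y,a,L,W,z0,z1):
    c,s=np.cos(a),np.sin(a)
    return np.array([[x+c*i*L/2-s*j*W/2,y+s*i*L/2+c*j*W/2,z] for i in(-1,1) for j in(-1,1) for z in(z0,z1)])
def iou(m,mask,p,L,W,z0,z1,S=4):
    h=cv2.convexHull((proj(m,box(*p,L,W,z0,z1))*16*1).astype(np.float32)).astype(np.int32)
    a=np.zeros(mask.shape,np.uint8); cv2.fillPoly(a,[h],1,cv2.LINE_8,4)
    return (a&mask).sum()/max((a|mask).sum(),1)
def fit(m,mask,p0,L,W,z0,z1):
    best=None
    for da in (-.3,0,.3):
        x0=np.array(p0)+[0,0,da]
        r=minimize(lambda p:-iou(m,mask,p,L,W,z0,z1),x0,method="Nelder-Mead",options=dict(initial_simplex=[x0,x0+[.01,0,0],x0+[0,.01,0],x0+[0,0,.2]],xatol=2e-4,fatol=1e-4))
        if best is None or r.fun<best.fun: best=r
    return best.x,-best.fun
def brown(im):
    h=cv2.cvtColor(im,cv2.COLOR_RGB2HSV)
    return ((h[...,0]<16)&(h[...,1]>95)&(h[...,2]>50)&(h[...,2]<190)).astype(np.uint8)
def blobs(mask,amin,amax):
    n,l,st,c=cv2.connectedComponentsWithStats(mask)
    return [((l==i).astype(np.uint8),c[i],st[i]) for i in range(1,n) if amin<st[i][4]<amax]
def ang0(mask):
    r=cv2.moments(mask,True); return .5*np.arctan2(2*r["mu11"],r["mu20"]-r["mu02"])
def blank(m,mk,c,z0=0.,Ls=(.125,.095,.065)):
    w=unproj(m,*c,z0+.014); a=ang0(mk)
    e=unproj(m,c[0]+20*np.cos(a),c[1]+20*np.sin(a),z0+.014)-w
    R=[(fit(m,mk,[w[0],w[1],np.arctan2(e[1],e[0])],L,.028,z0,z0+.028),L) for L in Ls]
    return max(R,key=lambda r:r[0][1])
E
cat > top.py <<'E'
from h import *
im=imaging.capture("top"); m=imaging.camera_model("top")
for p in [(242,261),(502,229),(298,198),(100,260),(297,179)]: print(im[p[1],p[0]],cv2.cvtColor(im,cv2.COLOR_RGB2HSV)[p[1],p[0]])
for mk,c,st in blobs(brown(im),150,3000):
    if not 180<c[0]<540 or not 150<c[1]<310: continue
    if st[4]>1500 : print("big",c,st); continue
    (p,q),L=blank(m,mk,c,.050 if c[0]>470 else 0)
    print("blank",np.round(c),st[4],L,np.round(p,4),round(np.degrees(p[2]),1),round(q,3))
h=cv2.cvtColor(im,cv2.COLOR_RGB2HSV)
fl=((h[...,1]<70)&(h[...,2]>60)&(h[...,2]<170)).astype(np.uint8)
for mk,c,st in blobs(fl,800,4000):
    if 260<c[0]<450 and 150<c[1]<240:
        w=unproj(m,*c,.008)
        for L in (.149,.119,.089):
            p,q=fit(m,mk,[w[0],w[1],0],L,.116,.008,.0081); print("tray",np.round(c),st[4],L,np.round(p,4),round(q,3))
E
python3 top.py
```

```text
[108  73  43] [ 14 153 108]
[92 63 37] [ 14 152  92]
[ 88  94 100] [105  31 100]
[145 132 101] [ 21  77 145]
[53 37 26] [ 12 130  53]
blank [501. 230.] 401 0.095 [ 0.5323 -0.386  -2.2708] -130.1 0.689
blank [211. 234.] 264 0.065 [ 0.5285  0.3534 -0.2973] -17.0 0.727
blank [242. 261.] 522 0.125 [ 0.458   0.2719 -0.5019] -28.8 0.798
blank [396. 263.] 510 0.125 [ 0.4542 -0.1227 -2.841 ] -162.8 0.8
blank [283. 262.] 397 0.095 [ 0.4565  0.1641 -3.0131] -172.6 0.861
blank [324. 269.] 505 0.125 [ 0.4378  0.061  -0.0572] -3.3 0.874
tray [409. 198.] 2419 0.149 [ 0.6277 -0.1641  0.0375] 0.969
tray [409. 198.] 2419 0.119 [ 0.6293 -0.1642  0.0176] 0.811
tray [409. 198.] 2419 0.089 [ 0.6223 -0.164   0.0143] 0.612
tray [354. 199.] 1948 0.149 [ 0.624  -0.0175 -0.0298] 0.781
tray [354. 199.] 1948 0.119 [ 0.6228 -0.0176 -0.0335] 0.972
tray [354. 199.] 1948 0.089 [ 0.6237 -0.0176  0.    ] 0.766
tray [298. 198.] 1459 0.149 [ 0.6347  0.1293 -0.0123] 0.585
tray [298. 198.] 1459 0.119 [0.615  0.1307 0.0047] 0.725
tray [298. 198.] 1459 0.089 [ 0.6269  0.1298 -0.0298] 0.961
```

Three long blanks, one mid, one short and the drilled mid are present. The fitted lengths match the tray order. Next I move above the vise and look from close by.

drive_tool(deltas="60 312 -154 107 0; 60 312 -154 107 0; 60 312 -154 107 0; 60 312 -154 107 0; 60 312 -154 107 0; 60 312 -154 107 0; 60 312 -154 107 0; 60 312 -154 107 0; 60 402 -404 107 -0.2; 60 402 -404 107 -0.3; 60 402 -404 107 -0.44; 60 402 -404 107 -0.44")

```text
time_s: 1.35
position: [0.5373, 0.2613, 0.3001]
tcp_rot: [[-0.767, 0.642, -0.001], [0.642, 0.767, 0.0], [0.001, -0.001, -1.0]]
force: [0.6, 0.2, -0.1]
opening: 0.689
grasp_force: 0.0
```

```bash
python3 - <<'E'
from h import *
m=imaging.camera_model("top")
for n,p,z in [("knob",(462,286),.045),("spray",(219,180),0),("glue",(376,153),0),("tape",(477,175),0)]: print(n,np.round(unproj(m,*p,z),3))
s=bot.read_state(); print(s["position"],np.round(s["tcp_rot"],2)[:,1]); m=imaging.camera_model("wrist"); print(m["fx"],m["cx"],m["cy"],np.round(m["T"],3))
E
```

```text
knob [ 0.393 -0.287  0.045]
spray [0.676 0.34  0.   ]
glue [ 0.752 -0.078  0.   ]
tape [ 0.692 -0.347  0.   ]
[0.53727098 0.26127161 0.30005761] [ 0.64  0.77 -0.  ]
385.48551590694916 314.89619800285254 246.16333988810825 [[ 0.642  0.742  0.194  0.483]
 [ 0.767 -0.62  -0.166  0.307]
 [-0.002  0.255 -0.967  0.491]
 [ 0.     0.     0.     1.   ]]
```

drive_tool(deltas="60 -100 -540 -60 0; 60 -100 -540 -60 0; 60 -100 -540 -60 0; 60 -100 -540 -60 0; 60 -100 -540 -60 0; 60 -100 -540 -60 0; 60 -100 -540 -60 0; 60 -100 -540 -60 0; 60 -100 -540 -60 0; 60 -100 -540 -60 0; 60 -100 -540 -60 0; 60 -100 -540 -60 0")

```text
time_s: 2.55
position: [0.4369, -0.2827, 0.2397]
tcp_rot: [[-0.764, 0.645, -0.0], [0.645, 0.764, -0.002], [-0.001, -0.002, -1.0]]
force: [-0.6, -0.1, -0.9]
opening: 0.686
grasp_force: 0.0
```

```bash
python3 - <<'E'
from h import *
im=imaging.capture("wrist"); m=imaging.camera_model("wrist"); cv2.imwrite("pics/w1.png",im[:,:,::-1])
np.savez("w1.npz",im=im,T=m["T"])
a=np.radians(-40); seat=np.array([.532,-.386]); 
s=bot.read_state(); print(s["position"])
E
```

```text
[ 0.43702748 -0.27986169  0.23971883]
```

View pics/w1.png

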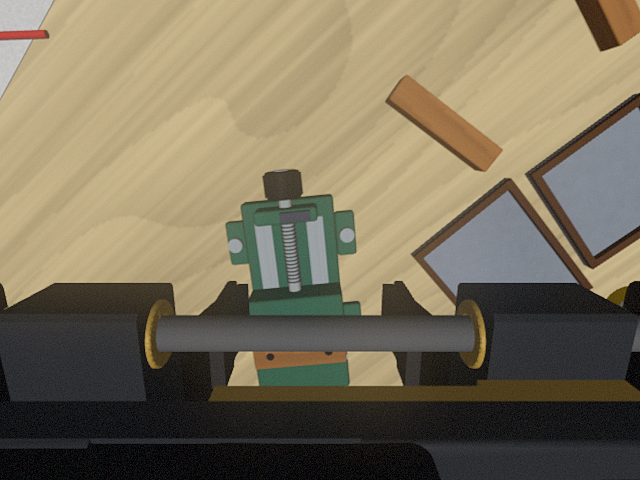

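The wrist view shows the vise with the knob at (283,184), bed tail corners at (244,205) and (331,196), and drill holes at (270,356) and (329,352).

```bash
python3 - <<'E'
from h import *
d=np.load("w1.npz"); m=imaging.camera_model("wrist"); m["T"]=d["T"]
U=lambda u,v,z:unproj(m,u,v,z)[:2]
t1,t2=U(244,205,.022),U(331,196,.022); h1,h2=U(270,356,.078),U(329,352,.078)
kt=U(283,184,.054)
e1,e2=U(254,367,.078),U(346,361,.078)
for n,p,q in (("tail",t1,t2),("holes",h1,h2),("edge",e1,e2)):
    v=p-q; print(n,np.round((p+q)/2,4),np.linalg.norm(v).round(4),np.degrees(np.arctan2(v[1],v[0])).round(1))
print("knobtop",kt.round(4))
v=(h1+h2)/2-(t1+t2)/2; print("axis tail->holes",np.linalg.norm(v).round(4),np.degrees(np.arctan2(v[1],v[0])).round(1))
v=(h1+h2)/2-kt; print("axis knob->holes",np.linalg.norm(v).round(4),np.degrees(np.arctan2(v[1],v[0])).round(1))
E
```

```text
tail [ 0.408  -0.2944] 0.0932 -124.2
holes [ 0.531  -0.3804] 0.0605 -125.8
edge [ 0.54   -0.3875] 0.0951 -125.9
knobtop [ 0.3912 -0.2824]
axis tail->holes 0.1501 -34.9
axis knob->holes 0.1707 -35.0
```

drive_tool(deltas="60 -46 -4 -60 0.087; 60 -46 -4 -100 0.087; 60 -46 -4 -150 0.087; 60 -46 -4 -190 0.087; 60 -46 -4 -220 0.087; 60 -46 -4 -220 0.087; 25 -46 -4 -220 0.087; 25 -46 -4 -220 0.087; 25 -46 -4 -220 0.087; 25 -46 -4 -220 0.087; 25 -46 -4 -220 0.087; 25 -46 -4 -220 0.087")

```text
time_s: 3.8
position: [0.3915, -0.2839, 0.0218]
tcp_rot: [[-0.822, 0.57, -0.0], [0.57, 0.822, -0.004], [-0.002, -0.004, -1.0]]
force: [-7.5, -7.2, 3.3]
opening: 0.306
grasp_force: 4.9
```

drive_tool(deltas="20 0 0 0 0; 20 0 0 0 0; 20 0 0 0 0; 20 0 0 0 0")

```text
time_s: 4.2
position: [0.3904, -0.2859, 0.0221]
tcp_rot: [[-0.822, 0.569, -0.001], [0.569, 0.822, -0.007], [-0.003, -0.006, -1.0]]
force: [-13.4, -11.7, 6.9]
opening: 0.236
grasp_force: 7.6
```

```bash
python3 - <<'E'
from h import *
im=imaging.capture("wrist"); cv2.imwrite("pics/w2.png",im[:,:,::-1])
E
```

```text
(no output)
```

View pics/w2.png

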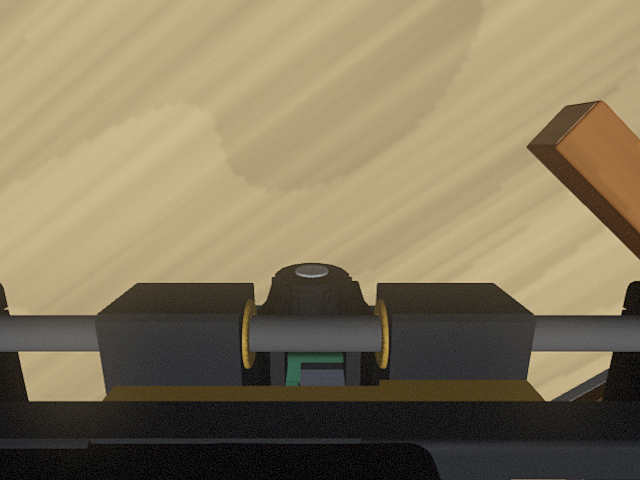

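```bash
python3 - <<'E'
from h import *
m=imaging.camera_model("wrist"); print(np.round(m["T"],3))
t=bot.read_state()["position"]; u=np.array([.817,-.576]); w=np.array([.576,.817])
for n,p,z in [("cap",(312,271),.036),("captop",(312,271),.054),("outer top edge",(312,264),.054),("left",(271,280),.036),("right",(352,280),.036),("padL",(272,385),.022),("padR",(361,385),.022),("nut",(322,375),.058)]:
    q=unproj(m,*p,z)[:2]-t[:2]; print(n,(q@u*1000).round(1),(q@w*1000).round(1))
print(t)
E
```

```text
[[ 0.569  0.795  0.209  0.332]
 [ 0.822 -0.548 -0.154 -0.244]
 [-0.008  0.259 -0.966  0.213]
 [ 0.     0.     0.     1.   ]]
cap -11.5 -1.6
captop -17.6 -1.3
outer top edge -20.7 -1.4
left -6.6 -21.5
right -7.1 17.9
padL 61.8 -24.0
padR 61.0 26.5
nut 31.1 3.6
[ 0.39040473 -0.28596192  0.02212177]
```

```bash
python3 - <<'E'
import cv2
im=cv2.imread("pics/w2.png")[240:400,230:400]; a=cv2.resize(cv2.convertScaleAbs(im,alpha=2.5,beta=20),None,fx=3,fy=3,interpolation=2)
b=cv2.imread("pics/w1.png")[150:390,215:365]; b=cv2.resize(cv2.convertScaleAbs(b,alpha=2,beta=10),(300,480))
cv2.imwrite("pics/c2.png",cv2.hconcat([a,b]))
E
```

```text
(no output)
```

View pics/c2.png

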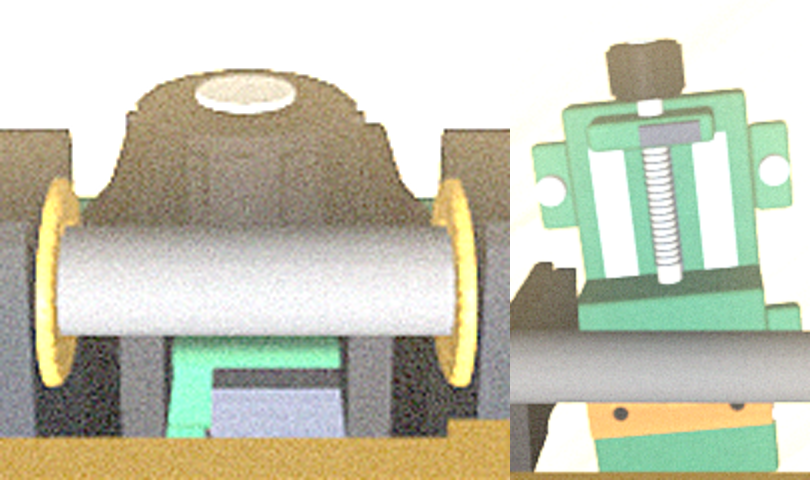

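drive_tool(deltas="10 0 0 0 0; 10 0 0 0 0; 10 0 0 0 0; 10 0 0 0 0")

```text
time_s: 4.65
position: [0.3915, -0.2875, 0.0239]
tcp_rot: [[-0.822, 0.569, 0.001], [0.569, 0.822, -0.01], [-0.007, -0.008, -1.0]]
force: [-14.7, -13.2, 20.6]
opening: 0.121
grasp_force: 14.2
```

drive_tool(deltas="60 0 0 0 0; 60 0 0 0 0; 60 0 0 0 0; 60 0 0 0 0; 60 0 0 0 0; 60 -2 -2 -8 0; 60 -2 -2 -8 0; 60 -2 -2 -8 0")

```text
time_s: 5.45
position: [0.3893, -0.2831, 0.0119]
tcp_rot: [[-0.82, 0.572, -0.001], [0.572, 0.82, 0.001], [0.002, 0.0, -1.0]]
force: [0.3, 0.1, -0.1]
opening: 0.673
grasp_force: 0.0
```

drive_tool(deltas="30 0 0 0 0; 30 0 0 0 0; 30 0 0 0 0; 30 0 0 0 0; 30 0 0 0 0; 30 0 0 0 0")

```text
time_s: 6.05
position: [0.3892, -0.2848, 0.0127]
tcp_rot: [[-0.821, 0.571, -0.001], [0.571, 0.821, -0.002], [-0.0, -0.002, -1.0]]
force: [-4.1, -4.8, -0.5]
opening: 0.428
grasp_force: 2.8
```

drive_tool(deltas="10 -1 -2 0 0; 10 -1 -2 0 0; 10 -1 -2 0 0; 10 -1 -2 0 0; 10 -1 -2 0 0; 10 -1 -2 0 0")

```text
time_s: 6.65
position: [0.3883, -0.2862, 0.0127]
tcp_rot: [[-0.821, 0.571, -0.001], [0.571, 0.821, -0.001], [0.0, -0.001, -1.0]]
force: [-5.0, -5.7, -1.2]
opening: 0.365
grasp_force: 28.5
```

drive_tool(deltas="10 -6 4 0 0; 10 -12 8 0 0; 10 -18 12 0 0; 10 -24 17 0 0; 10 -28 20 0 0; 10 -28 20 0 0; 10 -28 20 0 0")

```text
time_s: 7.35
position: [0.3625, -0.2685, 0.0127]
tcp_rot: [[-0.821, 0.572, 0.004], [0.572, 0.821, -0.005], [-0.006, -0.002, -1.0]]
force: [-1.6, -6.3, -4.9]
opening: 0.368
grasp_force: 27.7
```

drive_tool(deltas="60 0 0 0 0; 60 0 0 0 0; 60 0 0 0 0; 60 0 0 0 0; 60 0 0 80 0; 60 0 0 160 0; 60 0 0 230 0; 60 40 -20 230 0; 60 40 -20 230 0; 60 40 -20 230 0")

```text
time_s: 8.35
position: [0.4056, -0.2894, 0.2484]
tcp_rot: [[-0.821, 0.571, 0.011], [0.571, 0.821, -0.011], [-0.015, -0.003, -1.0]]
force: [-0.6, -0.5, -0.6]
opening: 0.688
grasp_force: 0.0
```

```bash
python3 - <<'E'
from h import *
im=imaging.capture("wrist"); m=imaging.camera_model("wrist"); cv2.imwrite("pics/w3.png",im[:,:,::-1])
np.savez("w3.npz",im=im,T=m["T"])
print(bot.read_state()["position"])
E
```

```text
[ 0.40281637 -0.28685643  0.24523032]
```

View pics/w3.png

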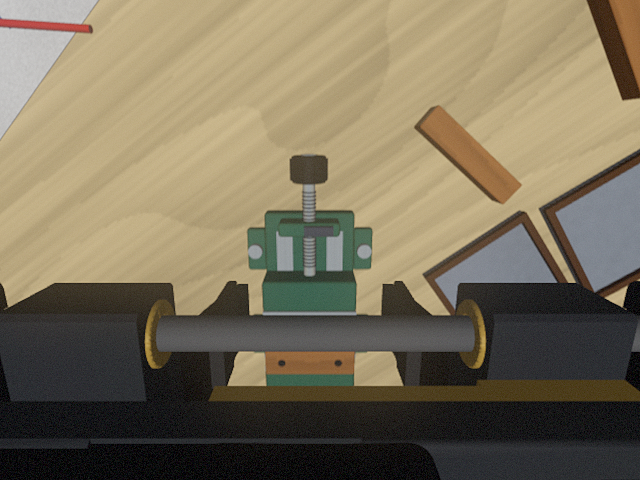

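The vise is open, with the blank at rows 352–374, the holes at (282,363) and (338,363), and the tail corners at (265,211) and (354,211).

```bash
python3 - <<'E'
from h import *
d=np.load("w3.npz"); m=imaging.camera_model("wrist"); m["T"]=d["T"]
U=lambda u,v,z:unproj(m,u,v,z)[:2]
t1,t2=U(265,211,.022),U(354,211,.022); h1,h2=U(282,363,.078),U(338,363,.078)
e1,e2=U(266,374,.078),U(354,374,.078); n1,n2=U(266,351.5,.078),U(354,351.5,.078)
for n,p,q in (("tail",t1,t2),("holes",h1,h2),("edge",e1,e2),("near",n1,n2)):
    v=p-q; print(n,np.round((p+q)/2,4),np.linalg.norm(v).round(4),np.degrees(np.arctan2(v[1],v[0])).round(1))
v=(h1+h2)/2-(t1+t2)/2; print("axis",np.linalg.norm(v).round(4),np.degrees(np.arctan2(v[1],v[0])).round(1))
print("width",np.linalg.norm((e1+e2-n1-n2)/2))
E
```

```text
tail [ 0.3999 -0.293 ] 0.0966 -124.8
holes [ 0.5246 -0.3787] 0.0587 -124.7
edge [ 0.5353 -0.3863] 0.0931 -124.7
near [ 0.5135 -0.371 ] 0.0915 -124.7
axis 0.1513 -34.5
width 0.02664832087069098
```

drive_tool(deltas="60 0 0 0 0; 60 0 0 0 0; 60 0 0 0 0")

```text
time_s: 8.7
position: [0.3996, -0.2843, 0.241]
tcp_rot: [[-0.82, 0.572, -0.003], [0.572, 0.82, 0.003], [0.004, 0.001, -1.0]]
force: [0.0, 0.7, -0.4]
opening: 0.689
grasp_force: 0.0
```

```bash
cat >> h.py <<'E'
def snap(n="wrist"):
    m=imaging.camera_model(n); return imaging.capture(n),m
E
python3 - <<'E'
from h import *
print(bot.read_state()["position"])
im,m=snap()
U=lambda u,v,z:unproj(m,u,v,z)[:2]
for mk,c,st in blobs(brown(im),300,4000):
    print(c.round(1),st)
    if 230<c[0]<380 and c[1]>330:
        print(cv2.minAreaRect(np.argwhere(mk)[:,::-1].astype(np.float32)),"->",U(*c,.078).round(4))
g=cv2.cvtColor(im,cv2.COLOR_RGB2HSV); gm=((g[...,0]>60)&(g[...,0]<90)&(g[...,1]>80)).astype(np.uint8)
for mk,c,st in blobs(gm,500,40000): print("green",st)
b=(im.max(2)<60)&(np.indices(im.shape[:2])[0]<250); 
for mk,c,st in blobs(b.astype(np.uint8),100,3000): print("dark",c.round(1),st)
E
```

```text
[ 0.39958935 -0.28428096  0.24102668]
[618.1  45. ] [ 579    0   61  113 3926]
[44.8 39.2] [  0  33  90  14 556]
[468.6 168.1] [ 417  119  104   97 3012]
[582. 221.] [ 544  167   96  121 1155]
[495.6 262.9] [ 426  224  135   91 1271]
[308.2 369.7] [ 263  353   91   33 2560]
((308.0, 369.0), (32.0, 90.0), 90.0) -> [ 0.5224 -0.3787]
green [ 260  294   95   21 1653]
dark [588.3 198.6] [543 162  97  88 383]
```

```bash
python3 - <<'E'
from h import *
print(bot.read_state()["position"])
im,m=snap(); cv2.imwrite("pics/c4.png",cv2.resize(im[140:400,220:400,::-1],None,fx=2.2,fy=2.2,interpolation=cv2.INTER_CUBIC))
u=np.array([.82,-.572])
q=unproj(m,308.5,352.7,.078)[:2]; print(q,q+.014*u)
E
```

```text
[ 0.39984814 -0.28458853  0.24126427]
[ 0.50697402 -0.36769752] [ 0.51845402 -0.37570552]
```

View pics/c4.png

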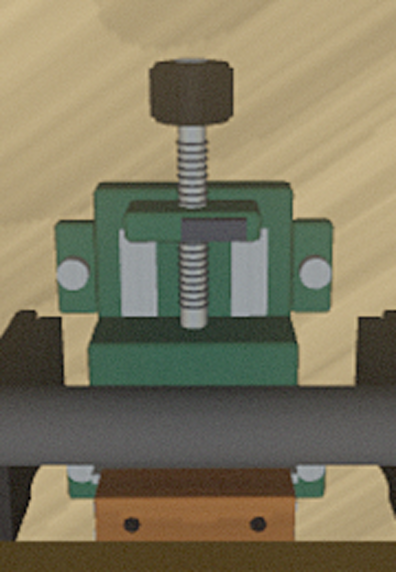

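```bash
python3 - <<'E'
from h import *
m=imaging.camera_model("wrist"); U=lambda u,v,z:unproj(m,u,v,z)[:2]
u=np.array([.82,-.572])
a=U(308.4,377.7,.078); b=U(308.4,367.3,.078)+.014*u; c=U(308.2,223.6,.022)+.151*u; d=U(308.3,140+82/2.2,.054)
print(a,b,c,"knob",d, bot.read_state()["position"])
E
```

```text
[ 0.53120103 -0.38502275] [ 0.53266957 -0.38598234] [ 0.52948337 -0.38445306] knob [ 0.3633724  -0.26748818] [ 0.40008172 -0.28485688  0.24151185]
```

drive_tool(deltas="50 40 -30 0 -0.15; 50 80 -60 0 -0.3; 50 131 -100 0 -0.45; 50 131 -100 0 -0.6; 50 131 -100 0 -0.75; 50 131 -100 0 -0.9; 50 131 -100 0 -1.05; 50 131 -100 0 -1.2; 50 131 -100 0 -1.35; 50 131 -100 0 -1.5; 50 131 -100 -50 -1.571; 50 131 -100 -100 -1.571")

```text
time_s: 10.0
position: [0.5328, -0.3867, 0.143]
tcp_rot: [[0.573, 0.819, 0.003], [0.819, -0.573, -0.004], [-0.001, 0.005, -1.0]]
force: [-0.4, -0.0, -0.6]
opening: 0.575
grasp_force: 0.0
```

drive_tool(deltas="50 0 0 0 0; 50 0 0 0 0; 50 0 0 0 0")

```text
time_s: 10.3
position: [0.5334, -0.3871, 0.1453]
tcp_rot: [[0.572, 0.82, 0.003], [0.82, -0.572, -0.003], [-0.001, 0.005, -1.0]]
force: [0.1, 0.1, 0.4]
opening: 0.576
grasp_force: 0.0
```

drive_tool(deltas="50 -2 2 -40 0; 50 -2 2 -75 0; 50 -2 2 -80 0; 50 -2 2 -80 0; 20 -2 2 -80 0; 20 -2 2 -80 0; 20 -2 2 -80 0; 20 -2 2 -80 0; 20 -2 2 -80 0; 20 -2 2 -80 0")

```text
time_s: 11.3
position: [0.5299, -0.3836, 0.0628]
tcp_rot: [[0.572, 0.82, 0.0], [0.82, -0.572, -0.0], [-0.0, 0.0, -1.0]]
force: [0.4, -0.8, -0.5]
opening: 0.238
grasp_force: 0.0
```

```bash
python3 - <<'E'
from h import *
im,m=snap(); s,ms=snap("side")
print(proj(ms,[[.53,-.385,.07],[.53,-.385,.3]]).round(0), proj(m,[[.53,-.385,.078]]).round(0),bot.read_state()["position"])
a=cv2.convertScaleAbs(im[150:480,120:520],alpha=1.6); c=proj(ms,[[.53,-.385,.1]])[0].astype(int)
b=cv2.resize(s[c[1]-60:c[1]+50,c[0]-55:c[0]+55],(400,400),interpolation=cv2.INTER_CUBIC)
a=cv2.copyMakeBorder(a,0,70,0,0,cv2.BORDER_CONSTANT); cv2.imwrite("pics/c5.png",cv2.hconcat([a,b])[:,:,::-1])
E
```

```text
[[336. 140.]
 [339.  67.]] [[319. 294.]] [ 0.5298106  -0.38348348  0.06260192]
```

View pics/c5.png

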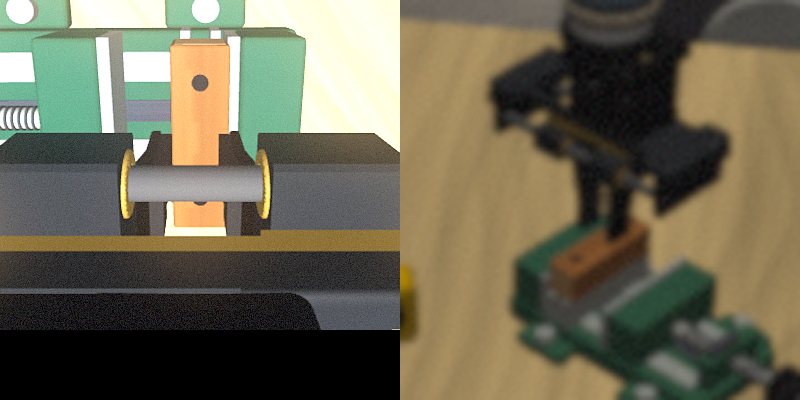

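drive_tool(deltas="50 1 -1 0 0; 50 1 -1 0 0; 50 1 -1 0 0; 50 1 -1 -5 0; 50 1 -1 -5 0; 50 1 -1 -10 0; 50 1 -1 -10 0")

```text
time_s: 12.1
position: [0.5304, -0.3841, 0.0518]
tcp_rot: [[0.572, 0.82, -0.001], [0.82, -0.572, 0.001], [0.0, -0.002, -1.0]]
force: [-0.0, -0.1, -0.1]
opening: 0.57
grasp_force: 0.0
```

drive_tool(deltas="50 0 0 -4 0; 50 0 0 -4 0; 20 0 0 -4 0; 20 0 0 -4 0; 20 0 0 -4 0; 20 0 0 -4 0; 20 0 0 -4 0")

```text
time_s: 12.8
position: [0.5315, -0.3851, 0.0494]
tcp_rot: [[0.572, 0.82, 0.001], [0.82, -0.572, -0.001], [-0.0, 0.002, -1.0]]
force: [0.4, -0.3, 2.9]
opening: 0.257
grasp_force: 1.9
```

drive_tool(deltas="50 0 0 0 0; 50 0 0 0 0; 50 0 0 0 0; 50 0 0 0 0; 50 0 0 -5 0; 50 0 0 -9 0; 50 0 0 -11 0; 50 0 0 -11 0")

```text
time_s: 13.6
position: [0.5304, -0.3842, 0.0369]
tcp_rot: [[0.572, 0.82, -0.001], [0.82, -0.572, 0.001], [0.0, -0.001, -1.0]]
force: [0.5, 0.7, -0.3]
opening: 0.574
grasp_force: 0.0
```

drive_tool(deltas="50 0 0 0 0; 20 0 0 0 0; 20 0 0 0 0; 20 0 0 0 0; 20 0 0 0 0; 20 0 0 0 0; 20 0 0 0 0")

```text
time_s: 14.3
position: [0.5309, -0.3846, 0.0378]
tcp_rot: [[0.572, 0.82, 0.0], [0.82, -0.572, -0.0], [-0.0, 0.0, -1.0]]
force: [-0.3, 0.2, 1.3]
opening: 0.321
grasp_force: 30.0
```

drive_tool(deltas="20 0 0 30 0; 20 0 0 70 0; 20 0 0 110 0; 20 10 40 120 -0.15; 20 20 85 120 -0.3; 20 35 130 120 -0.45; 20 50 175 120 -0.6; 20 60 220 120 -0.75; 20 75 265 120 -0.9; 20 85 305 120 -0.995; 20 91 333 120 -0.995; 20 91 333 120 -0.995")

```text
time_s: 15.5
position: [0.6219, -0.0471, 0.1575]
tcp_rot: [[1.0, -0.028, -0.001], [-0.028, -1.0, 0.002], [-0.001, -0.001, -1.0]]
force: [-0.6, 0.2, -0.9]
opening: 0.315
grasp_force: 30.0
```

drive_tool(deltas="20 0 0 0 0; 20 0 0 0 0; 20 0 0 0 0")

```text
time_s: 15.8
position: [0.6216, -0.053, 0.1576]
tcp_rot: [[0.999, -0.035, -0.0], [-0.035, -0.999, -0.0], [-0.0, 0.0, -1.0]]
force: [0.4, 0.2, -0.1]
opening: 0.32
grasp_force: 30.0
```

```bash
python3 - <<'E'
from h import *
s=bot.read_state(); print(s["position"],s["force"],s["grasp_force"])
im,m=snap(); cv2.imwrite("pics/w6.png",im[:,:,::-1])
cs=[[.6228,-.0176,.016]]
print(proj(m,cs))
h=cv2.cvtColor(im,cv2.COLOR_RGB2HSV)
fl=((h[...,1]<70)&(h[...,2]>60)&(h[...,2]<190)).astype(np.uint8); fl[280:]=0
E
```

```text
[ 0.62164351 -0.05301844  0.15758954] [ 0.38143198  0.20526713 -0.08697972] 29.998091161251068
[[274.78884759 224.99085538]]
```

View pics/w6.png

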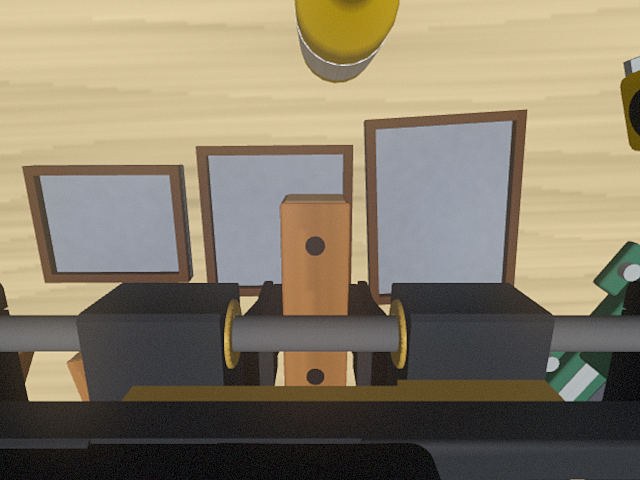

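drive_tool(deltas="20 0 1 -50 0; 20 0 1 -100 0; 20 0 1 -130 0; 20 0 1 -145 0; 20 0 1 -150 0; 20 0 1 -150 0; 20 0 1 -150 0")

```text
time_s: 16.55
position: [0.6235, -0.0512, 0.0094]
tcp_rot: [[0.999, -0.033, 0.004], [-0.033, -0.999, -0.001], [0.004, 0.001, -1.0]]
force: [0.1, 0.0, 0.6]
opening: 0.318
grasp_force: 30.0
```

drive_tool(deltas="20 0 0 -4 0; 20 0 0 -4 0; 20 0 0 -8 0; 20 0 0 -8 0")

```text
time_s: 16.95
position: [0.6216, -0.0504, -0.0005]
tcp_rot: [[0.999, -0.033, -0.0], [-0.033, -0.999, 0.0], [-0.0, -0.0, -1.0]]
force: [0.6, 0.5, -0.1]
opening: 0.316
grasp_force: 30.0
```

drive_tool(deltas="20 0 0 -3 0; 20 0 0 -3 0; 20 0 0 -5 0; 20 0 0 -5 0")

```text
time_s: 17.35
position: [0.6218, -0.0505, -0.0042]
tcp_rot: [[0.999, -0.033, -0.0], [-0.033, -0.999, -0.0], [-0.0, 0.0, -1.0]]
force: [-1.8, -0.1, 5.7]
opening: 0.314
grasp_force: 30.0
```

drive_tool(deltas="50 0 0 0 0; 50 0 0 0 0; 50 0 0 0 0; 50 0 0 0 0; 50 0 0 50 0; 50 0 0 100 0; 50 0 0 150 0; 50 -30 40 150 0.1; 50 -65 85 150 0.155; 50 -95 125 150 0.155; 50 -125 165 150 0.155; 50 -125 165 150 0.155")

```text
time_s: 18.55
position: [0.4911, 0.118, 0.1443]
tcp_rot: [[0.992, 0.126, -0.006], [0.126, -0.992, 0.001], [-0.006, -0.002, -1.0]]
force: [0.9, -0.8, 0.3]
opening: 0.574
grasp_force: 0.0
```

```bash
cat > t2.py <<'E'
from h import *
import h as H
s=bot.read_state(); print(s["time_s"],s["position"],np.degrees(np.arctan2(s["tcp_rot"][1][1],s["tcp_rot"][0][1])).round(1))
im,m=snap("top"); g=cv2.cvtColor(im,cv2.COLOR_RGB2HSV)
mk0=((g[...,0]<17)&(g[...,1]>115)&(g[...,2]>15)&(g[...,2]<150)).astype(np.uint8)
for mk,c,st in blobs(mk0,120,900):
    if not 180<c[0]<540 or not 170<c[1]<310: continue
    z=.008 if c[1]<228 else (.05 if c[0]>450 else 0)
    (p,q),L=blank(m,mk,c,z)
    print(np.round(c),st[4],L,np.round(p[:2],4),round((np.degrees(p[2])+90)%180-90,1),round(q,3))
E
python3 t2.py
```

```text
18.55 [0.49105995 0.1180378  0.14425697] -82.8
[410. 197.] 543 0.125 [ 0.6578 -0.2216] 14.0 0.148
[357. 195.] 398 0.125 [ 0.6793 -0.0244] 75.1 0.168
[298. 182.] 175 0.125 [0.6572 0.1295] 88.7 0.238
[366. 199.] 370 0.095 [ 0.6186 -0.0488] -2.4 0.808
[211. 234.] 313 0.065 [0.5285 0.3521] -14.9 0.877
[240. 264.] 486 0.095 [0.4464 0.2767] -28.8 0.784
[396. 263.] 549 0.125 [ 0.453 -0.124] 13.5 0.852
[325. 269.] 429 0.125 [0.4378 0.0606] -2.9 0.739
```

```bash
cat > s2.py <<'E'
from h import *
im,m=snap("side"); g=cv2.cvtColor(im,cv2.COLOR_RGB2HSV)
mk0=((g[...,0]<17)&(g[...,1]>115)&(g[...,2]>15)&(g[...,2]<175)).astype(np.uint8)
for mk,c,st in blobs(mk0,150,2500):
    if not 230<c[0]<420 or not 190<c[1]<420: continue
    (p,q),L=blank(m,mk,c,0)
    if q>.6: print(np.round(c),st[4],L,np.round(p[:2],4),round((np.degrees(p[2])+90)%180-90,1),round(q,3))
E
python3 s2.py
```

```text
[358. 216.] 423 0.095 [ 0.4394 -0.1316] 13.9 0.768
[283. 226.] 520 0.095 [ 0.6249 -0.0629] -2.3 0.831
[349. 270.] 760 0.125 [0.4396 0.0563] -3.2 0.87
[336. 304.] 637 0.095 [0.4563 0.1604] 11.4 0.834
[329. 344.] 919 0.125 [0.4587 0.2668] -26.2 0.872
[289. 374.] 541 0.065 [0.5301 0.3475] -14.4 0.855
```

drive_tool(deltas="55 -38 46 0 0.03; 55 -38 46 -50 0.03; 55 -38 46 -90 0.03; 55 -38 46 -90 0.03; 55 -38 46 -90 0.03")

```text
time_s: 19.15
position: [0.4602, 0.1596, 0.0543]
tcp_rot: [[0.989, 0.15, -0.0], [0.15, -0.989, -0.0], [-0.0, 0.0, -1.0]]
force: [0.4, 0.4, -0.0]
opening: 0.631
grasp_force: 0.0
```

drive_tool(deltas="55 -4 2 -45 0; 55 -4 2 -66 0; 55 -4 2 -66 0; 55 -4 2 -66 0; 20 -4 2 -66 0; 20 -4 2 -66 0; 20 -4 2 -66 0; 20 -4 2 -66 0; 20 -4 2 -66 0; 20 -4 2 -66 0; 20 -4 2 -66 0")

```text
time_s: 20.25
position: [0.4552, 0.1625, -0.0108]
tcp_rot: [[0.988, 0.151, 0.001], [0.151, -0.988, 0.0], [0.001, 0.0, -1.0]]
force: [-1.0, -0.6, 6.0]
opening: 0.316
grasp_force: 30.0
```

drive_tool(deltas="20 0 0 45 0; 20 0 0 90 0; 20 40 -35 100 -0.1; 20 80 -70 100 -0.185; 20 120 -105 100 -0.185; 20 169 -146 100 -0.185; 20 169 -146 100 -0.185; 20 169 -146 100 -0.185; 20 169 -146 100 -0.185")

```text
time_s: 21.15
position: [0.6226, 0.0165, 0.0877]
tcp_rot: [[0.999, -0.034, -0.003], [-0.034, -0.999, 0.001], [-0.003, -0.001, -1.0]]
force: [-0.8, 1.3, 0.1]
opening: 0.314
grasp_force: 30.0
```

drive_tool(deltas="20 1 1 -40 0; 20 1 1 -75 0; 20 1 1 -86 0; 20 1 1 -86 0; 20 1 1 -90 0; 20 1 1 -90 0; 20 1 1 -90 0")

```text
time_s: 21.85
position: [0.6259, 0.0175, 0.0002]
tcp_rot: [[0.999, -0.033, 0.003], [-0.033, -0.999, -0.0], [0.003, 0.0, -1.0]]
force: [-0.2, -0.0, -0.3]
opening: 0.316
grasp_force: 30.0
```

drive_tool(deltas="20 0 0 -3 0; 20 0 0 -3 0; 20 0 0 -3 0; 48 0 0 -3 0; 48 0 0 -3 0; 48 0 0 -3 0; 48 0 0 -3 0; 48 0 0 45 0; 48 0 0 90 0; 55 -20 40 110 0; 55 -40 80 110 -0.1; 55 -60 130 110 -0.2")

```text
time_s: 23.05
position: [0.5663, 0.1442, 0.1097]
tcp_rot: [[0.971, -0.237, 0.002], [-0.237, -0.971, 0.0], [0.002, -0.001, -1.0]]
force: [0.7, -0.5, -0.4]
opening: 0.625
grasp_force: 0.0
```

```bash
python3 t2.py; python3 s2.py
```

```text
23.05 [0.56626903 0.14424083 0.10974948] -103.7
[410. 197.] 541 0.125 [ 0.6916 -0.1637] 88.8 0.156
[355. 198.] 437 0.095 [ 0.6349 -0.0708] -0.6 0.162
[340. 196.] 365 0.095 [0.6277 0.0191] -3.0 0.844
[366. 199.] 371 0.095 [ 0.6211 -0.0489] -2.7 0.812
[211. 234.] 315 0.065 [0.5284 0.3517] -14.4 0.882
[396. 263.] 552 0.125 [ 0.4536 -0.1231] 15.5 0.86
[324. 269.] 519 0.125 [0.4379 0.0607] -2.9 0.898
[351. 216.] 606 0.125 [ 0.4531 -0.1293] 12.2 0.84
[349. 270.] 756 0.125 [0.4389 0.0575] -1.6 0.859
[329. 344.] 923 0.125 [0.4602 0.267 ] -26.0 0.862
[289. 374.] 546 0.065 [0.5314 0.3484] -15.2 0.854
```

drive_tool(deltas="55 -10 50 0 0; 55 -20 100 0 -0.02; 55 -30 150 0 -0.02; 55 -37 206 -10 -0.02; 55 -37 206 -60 -0.02; 55 -37 206 -60 -0.02; 55 -37 206 -60 -0.02; 55 -37 206 -60 -0.02")

```text
time_s: 23.95
position: [0.5308, 0.349, 0.0501]
tcp_rot: [[0.968, -0.252, 0.002], [-0.252, -0.968, 0.001], [0.002, -0.001, -1.0]]
force: [0.0, 0.3, -0.2]
opening: 0.632
grasp_force: 0.0
```

drive_tool(deltas="55 -2 1 -40 0; 55 -2 1 -61 0; 55 -2 1 -61 0; 55 -2 1 -61 0; 20 -2 1 -61 0; 20 -2 1 -61 0; 20 -2 1 -61 0; 20 -2 1 -61 0; 20 -2 1 -61 0; 20 -2 1 -61 0; 20 -2 1 -61 0")

```text
time_s: 25.05
position: [0.5275, 0.3511, -0.0118]
tcp_rot: [[0.968, -0.25, 0.001], [-0.25, -0.968, 0.0], [0.001, -0.0, -1.0]]
force: [-0.9, -1.1, 5.1]
opening: 0.315
grasp_force: 30.0
```

drive_tool(deltas="20 0 0 45 0; 20 0 0 90 0; 20 15 -45 105 0.05; 20 30 -90 105 0.15; 20 50 -130 105 0.223; 20 75 -175 105 0.223; 20 99 -221 105 0.223; 20 99 -221 105 0.223; 20 99 -221 105 0.223; 20 99 -221 105 0.223")

```text
time_s: 26.05
position: [0.625, 0.1307, 0.0919]
tcp_rot: [[1.0, -0.03, -0.002], [-0.03, -1.0, 0.0], [-0.002, -0.0, -1.0]]
force: [-0.3, -0.4, -0.2]
opening: 0.319
grasp_force: 30.0
```

drive_tool(deltas="20 1 0 -45 0; 20 1 0 -85 0; 20 1 0 -94 0; 20 1 0 -97 0; 20 1 0 -97 0; 20 1 0 -97 0; 48 1 0 -97 0; 48 1 0 -97 0; 48 1 0 -97 0; 48 1 0 -97 0; 48 1 0 -50 0; 48 1 0 0 0")

```text
time_s: 27.25
position: [0.6251, 0.1296, 0.0908]
tcp_rot: [[1.0, -0.031, -0.007], [-0.031, -1.0, -0.0], [-0.007, 0.0, -1.0]]
force: [1.2, 0.3, 0.5]
opening: 0.551
grasp_force: 0.0
```

drive_tool(deltas="55 -35 30 10 -0.1; 55 -70 60 10 -0.2; 55 -105 90 10 -0.3; 55 -140 120 10 -0.4; 55 -166 138 -10 -0.45; 55 -166 138 -45 -0.45; 55 -166 138 -45 -0.45; 55 -166 138 -45 -0.45; 55 -166 138 -45 -0.45")

```text
time_s: 28.15
position: [0.4632, 0.2679, 0.0488]
tcp_rot: [[0.886, -0.463, 0.003], [-0.463, -0.886, 0.001], [0.002, -0.002, -1.0]]
force: [-0.7, 0.7, 0.2]
opening: 0.627
grasp_force: 0.0
```

```bash
python3 t2.py; python3 s2.py
```

```text
28.15 [0.46322181 0.26788981 0.04883357] -117.6
[410. 197.] 542 0.125 [ 0.6926 -0.1609] -89.5 0.164
[354. 198.] 455 0.125 [0.6205 0.0415] 7.9 0.161
[297. 197.] 404 0.095 [0.5773 0.1504] 70.9 0.146
[340. 196.] 357 0.095 [0.6292 0.0181] -2.0 0.811
[366. 199.] 373 0.095 [ 0.6197 -0.049 ] -2.7 0.816
[296. 196.] 254 0.065 [0.6254 0.1324] 1.0 0.791
[396. 263.] 549 0.125 [ 0.4509 -0.1242] 15.6 0.875
[324. 269.] 523 0.125 [0.435  0.0607] -5.3 0.879
[266. 281.] 372 0.065 [0.6284 0.1223] 6.4 0.753
[338. 349.] 600 0.065 [0.4389 0.2771] -24.2 0.826
```

drive_tool(deltas="55 -4 1 -40 0; 55 -4 1 -60 0; 55 -4 1 -60 0; 55 -4 1 -60 0; 20 -4 1 -60 0; 20 -4 1 -60 0; 20 -4 1 -60 0; 20 -4 1 -60 0; 20 -4 1 -60 0; 20 -4 1 -60 0; 20 -4 1 -60 0")

```text
time_s: 29.35
position: [0.4577, 0.269, -0.0118]
tcp_rot: [[0.887, -0.462, 0.001], [-0.462, -0.887, 0.0], [0.001, -0.001, -1.0]]
force: [0.4, -0.7, 5.9]
opening: 0.318
grasp_force: 30.0
```

drive_tool(deltas="20 0 0 45 0; 20 0 0 90 0; 20 18 -40 110 0.1; 20 36 -85 110 0.2; 20 54 -130 110 0.3; 20 74 -175 110 0.4; 20 92 -218 110 0.517; 20 110 -262 110 0.517; 20 130 -307 110 0.517; 20 148 -350 110 0.517; 20 169 -399 110 0.517; 20 169 -399 110 0.517")

```text
time_s: 30.55
position: [0.6295, -0.1371, 0.0975]
tcp_rot: [[1.0, 0.031, 0.005], [0.031, -1.0, -0.004], [0.005, 0.004, -1.0]]
force: [0.1, 0.0, -1.0]
opening: 0.318
grasp_force: 29.9
```

drive_tool(deltas="20 0 0 0 0; 20 0 0 0 0; 20 0 0 0 0")

```text
time_s: 30.85
position: [0.625, -0.1281, 0.0972]
tcp_rot: [[0.999, 0.039, -0.002], [0.039, -0.999, 0.001], [-0.002, -0.001, -1.0]]
force: [0.1, -0.2, -0.5]
opening: 0.315
grasp_force: 29.9
```

drive_tool(deltas="20 1 -2 -50 0; 20 1 -2 -88 0; 20 1 -2 -98 0; 20 1 -2 -101 0; 20 1 -2 -101 0; 20 1 -2 -101 0; 48 1 -2 -101 0; 48 1 -2 -101 0; 48 1 -2 -101 0; 48 1 -2 -101 0; 48 1 -2 -50 0; 48 1 -2 0 0")

```text
time_s: 32.05
position: [0.6253, -0.1315, 0.0949]
tcp_rot: [[0.999, 0.037, -0.006], [0.037, -0.999, 0.003], [-0.006, -0.003, -1.0]]
force: [1.3, 0.1, 0.2]
opening: 0.547
grasp_force: 0.0
```

drive_tool(deltas="55 -35 35 10 0; 55 -70 70 10 -0.05; 55 -105 105 10 -0.098; 55 -140 140 10 -0.098; 55 -175 178 10 -0.098; 55 -189 191 -10 -0.098; 55 -189 191 -48 -0.098; 55 -189 191 -48 -0.098; 55 -189 191 -48 -0.098; 55 -189 191 -48 -0.098")

```text
time_s: 33.05
position: [0.44, 0.0584, 0.0499]
tcp_rot: [[0.998, -0.062, 0.003], [-0.062, -0.998, -0.0], [0.003, 0.0, -1.0]]
force: [0.1, -0.1, 0.2]
opening: 0.628
grasp_force: 0.0
```

```bash
python3 t2.py
```

```text
33.05 [0.44002106 0.05835273 0.04985164] -93.5
[410. 197.] 536 0.125 [ 0.6596 -0.2203] 18.3 0.146
[397. 196.] 521 0.125 [ 0.6268 -0.1303] 0.6 0.832
[354. 198.] 454 0.125 [ 0.6296 -0.0193] -86.6 0.057
[297. 197.] 402 0.125 [0.6385 0.1832] -12.6 0.162
[340. 196.] 362 0.095 [0.6285 0.0188] -3.2 0.835
[366. 199.] 370 0.095 [ 0.6223 -0.0486] -2.4 0.808
[296. 196.] 255 0.065 [0.6254 0.1311] -1.1 0.789
[396. 263.] 551 0.125 [ 0.4541 -0.1244] 15.6 0.869
```

drive_tool(deltas="55 -3 2 -40 0; 55 -3 2 -61 0; 55 -3 2 -61 0; 55 -3 2 -61 0; 20 -3 2 -61 0; 20 -3 2 -61 0; 20 -3 2 -61 0; 20 -3 2 -61 0; 20 -3 2 -61 0; 20 -3 2 -61 0; 20 -3 2 -61 0")

```text
time_s: 34.2
position: [0.4356, 0.0609, -0.0119]
tcp_rot: [[0.998, -0.061, 0.001], [-0.061, -0.998, -0.0], [0.001, 0.0, -1.0]]
force: [-0.2, -0.5, 6.3]
opening: 0.317
grasp_force: 30.0
```

drive_tool(deltas="20 0 0 45 0; 20 0 0 90 0; 20 30 -40 110 0.05; 20 60 -85 110 0.098; 20 90 -125 110 0.098; 20 120 -165 110 0.098; 20 150 -205 110 0.098; 20 180 -245 110 0.098; 20 191 -259 110 0.098; 20 191 -259 110 0.098; 20 191 -259 110 0.098; 20 191 -259 110 0.098")

```text
time_s: 35.4
position: [0.6246, -0.1964, 0.0968]
tcp_rot: [[0.999, 0.037, -0.003], [0.037, -0.999, 0.002], [-0.003, -0.002, -1.0]]
force: [-0.4, 0.8, -1.4]
opening: 0.313
grasp_force: 30.0
```

drive_tool(deltas="20 3 -2 -50 0; 20 3 -2 -88 0; 20 3 -2 -98 0; 20 3 -2 -101 0; 20 3 -2 -101 0; 20 3 -2 -101 0; 48 3 -2 -101 0; 48 3 -2 -101 0; 48 3 -2 -101 0; 48 3 -2 -101 0; 48 3 -2 -50 0; 48 3 -2 0 0")

```text
time_s: 36.6
position: [0.6274, -0.1993, 0.0948]
tcp_rot: [[0.999, 0.037, -0.006], [0.037, -0.999, 0.003], [-0.006, -0.003, -1.0]]
force: [0.1, 0.2, -0.2]
opening: 0.549
grasp_force: 0.0
```

drive_tool(deltas="55 -40 18 10 0.05; 55 -80 35 10 0.1; 55 -120 50 10 0.234; 55 -160 68 10 0.234; 55 -175 74 -10 0.234; 55 -175 74 -48 0.234; 55 -175 74 -48 0.234; 55 -175 74 -48 0.234; 55 -175 74 -48 0.234")

```text
time_s: 37.5
position: [0.4558, -0.127, 0.0499]
tcp_rot: [[0.964, 0.267, 0.003], [0.267, -0.964, -0.001], [0.002, 0.002, -1.0]]
force: [0.6, -0.3, 0.2]
opening: 0.633
grasp_force: 0.0
```

```bash
python3 t2.py;python3 s2.py
```

```text
37.5 [ 0.45582385 -0.12695069  0.04985798] -74.5
[397. 193.] 460 0.095 [ 0.6391 -0.1296] 3.1 0.827
[359. 189.] 307 0.125 [ 0.6682 -0.021 ] 88.9 0.202
[294. 195.] 348 0.125 [0.6643 0.1303] -84.0 0.172
[340. 193.] 293 0.065 [0.638  0.0189] -0.2 0.878
[366. 198.] 368 0.095 [ 0.6246 -0.0477] -0.2 0.797
[296. 196.] 253 0.065 [0.6279 0.1328] 0.5 0.786
[287. 206.] 557 0.125 [ 0.6338 -0.1388] 6.5 0.769
[351. 216.] 607 0.125 [ 0.4541 -0.1296] 16.4 0.849
[266. 281.] 375 0.065 [0.6331 0.1215] 9.5 0.767
```

drive_tool(deltas="55 -3 2 -40 0; 55 -3 2 -61 0; 55 -3 2 -61 0; 55 -3 2 -61 0; 20 -3 2 -61 0; 20 -3 2 -61 0; 20 -3 2 -61 0; 20 -3 2 -61 0; 20 -3 2 -61 0; 20 -3 2 -61 0; 20 -3 2 -61 0")

```text
time_s: 38.7
position: [0.4518, -0.1244, -0.0119]
tcp_rot: [[0.964, 0.267, 0.001], [0.267, -0.964, -0.001], [0.001, 0.001, -1.0]]
force: [-0.6, -0.5, 5.5]
opening: 0.319
grasp_force: 30.0
```

drive_tool(deltas="20 0 0 45 0; 20 0 0 90 0; 20 10 -35 125 0.1; 20 22 -75 125 0.22; 20 34 -120 125 0.34; 20 46 -165 125 0.46; 20 60 -210 125 0.58; 20 73 -256 125 0.69; 20 73 -256 125 0.69; 20 73 -256 125 0.69; 20 73 -256 125 0.69")

```text
time_s: 39.8
position: [0.5231, -0.378, 0.1116]
tcp_rot: [[0.573, 0.82, -0.003], [0.82, -0.573, 0.003], [0.001, -0.004, -1.0]]
force: [0.2, 0.3, -0.7]
opening: 0.316
grasp_force: 30.0
```

```bash
python3 - <<'E'
from h import *
s=bot.read_state(); print(s["position"],np.degrees(np.arctan2(s["tcp_rot"][1][1],s["tcp_rot"][0][1])).round(1),s["grasp_force"])
im,m=snap(); np.savez("w7.npz",im=im,T=m["T"]); cv2.imwrite("pics/w7.png",im[:,:,::-1])
E
```

```text
[ 0.52305522 -0.37804488  0.11164458] -35.0 29.997936487197876
```

View pics/w7.png

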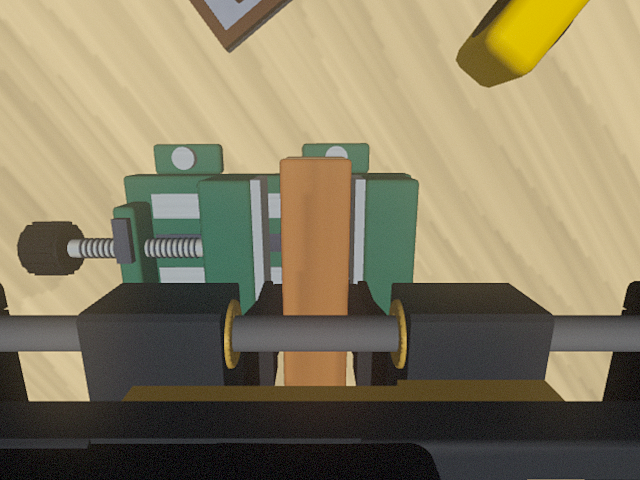

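The view shows the long blank at columns 281–350 over the open vise. The fixed-jaw face edge is at column 366 and the sliding-jaw face edge at 251.

```bash
python3 - <<'E'
from h import *
d=np.load("w7.npz"); m=imaging.camera_model("wrist"); m["T"]=d["T"]
t=np.array([.52305,-.37804]); u=np.array([.819,-.574]); w=np.array([.574,.819])
def f(n,p,z): q=unproj(m,*p,z)[:2]-t; print(n,(q@u*1e3).round(1),(q@w*1e3).round(1))
f("fixed face",(366,180),.062); f("fixed low",(365,275),.062); f("slide face",(251,180),.062); f("slide low",(251,275),.062); f("fixed outer +y corner",(417,180),.062)
zt=.1116+.026+.014
f("blank L end",(281,160),zt); f("blank R end",(350,158),zt); f("L near",(285,275),zt); f("R near",(347,275),zt)
E
```

```text
fixed face 30.4 48.2
fixed low 31.9 -13.8
slide face -40.7 48.1
slide low -43.3 -14.0
fixed outer +y corner 61.9 48.2
blank L end -13.8 63.7
blank R end 12.6 64.5
L near -13.2 17.2
R near 12.5 17.3
```

drive_tool(deltas="20 0 0 -35 0; 20 0 0 -60 0; 20 0 0 -68 0; 20 0 0 -68 0; 20 0 0 -68 0; 20 0 0 -68 0")

```text
time_s: 40.45
position: [0.5253, -0.3808, 0.0463]
tcp_rot: [[0.573, 0.82, 0.002], [0.82, -0.573, -0.002], [-0.001, 0.003, -1.0]]
force: [0.9, 0.8, -0.8]
opening: 0.316
grasp_force: 30.0
```

drive_tool(deltas="20 0 0 -4 0; 20 0 0 -6 0; 20 0 0 -8 0; 20 0 0 -8 0; 20 0 0 -8 0")

```text
time_s: 40.95
position: [0.5244, -0.3803, 0.0382]
tcp_rot: [[0.573, 0.82, 0.0], [0.82, -0.573, -0.001], [-0.0, 0.001, -1.0]]
force: [-1.6, 1.3, 6.6]
opening: 0.316
grasp_force: 30.0
```

drive_tool(deltas="20 1 -1 0 0; 20 2 -1 0 0; 20 3 -2 0 0; 20 4 -3 0 0; 20 5 -4 0 0; 20 5 -4 0 0; 20 5 -4 0 0")

```text
time_s: 41.65
position: [0.5281, -0.383, 0.0382]
tcp_rot: [[0.573, 0.82, -0.002], [0.82, -0.573, 0.002], [0.0, -0.003, -1.0]]
force: [-2.5, 3.0, 9.5]
opening: 0.319
grasp_force: 30.0
```

drive_tool(deltas="20 1 -1 0 0; 20 2 -1 0 0; 20 2 -2 0 0; 20 2 -2 0 0; 20 2 -2 0 0")

```text
time_s: 42.15
position: [0.5303, -0.3847, 0.0382]
tcp_rot: [[0.573, 0.82, -0.002], [0.82, -0.573, 0.003], [0.001, -0.003, -1.0]]
force: [-3.1, 3.9, 9.0]
opening: 0.318
grasp_force: 30.0
```

drive_tool(deltas="20 1 -1 0 0; 20 2 -1 0 0; 20 2 -2 0 0; 20 2 -2 0 0; 20 2 -2 0 0")

```text
time_s: 42.65
position: [0.5311, -0.3855, 0.0382]
tcp_rot: [[0.572, 0.82, -0.005], [0.82, -0.572, 0.005], [0.001, -0.007, -1.0]]
force: [-3.8, 5.6, 11.6]
opening: 0.315
grasp_force: 30.0
```

drive_tool(deltas="20 1 -1 0 0; 20 2 -2 0 0; 20 2 -2 0 0; 20 2 -2 0 0")

```text
time_s: 43.05
position: [0.5312, -0.3855, 0.0383]
tcp_rot: [[0.572, 0.821, -0.009], [0.821, -0.572, 0.009], [0.002, -0.012, -1.0]]
force: [-8.8, 8.4, 16.4]
opening: 0.317
grasp_force: 30.0
```

drive_tool(deltas="20 -2 1 2 0; 20 -2 1 2 0; 48 -2 1 2 0; 48 -2 1 2 0; 48 -2 1 2 0; 48 -2 1 2 0; 48 -2 1 2 0; 48 -2 1 50 0; 48 -2 1 100 0; 48 -2 1 150 0; 48 -2 1 190 0; 48 -2 1 190 0")

```text
time_s: 44.25
position: [0.5368, -0.3927, 0.2348]
tcp_rot: [[0.573, 0.82, 0.011], [0.82, -0.573, -0.012], [-0.003, 0.016, -1.0]]
force: [0.6, -0.3, 0.3]
opening: 0.55
grasp_force: 0.0
```

drive_tool(deltas="60 -20 15 0 0.149; 60 -50 40 0 0.298; 60 -80 60 0 0.447; 60 -110 85 0 0.596; 60 -136 107 0 0.745; 60 -136 107 0 0.894; 60 -136 107 0 1.043; 60 -136 107 0 1.192; 60 -136 107 0 1.341; 60 -136 107 0 1.49; 60 -136 107 0 1.571; 60 -136 107 0 1.571")

```text
time_s: 45.45
position: [0.3971, -0.282, 0.2262]
tcp_rot: [[-0.82, 0.573, -0.0], [0.573, 0.82, 0.0], [0.001, 0.0, -1.0]]
force: [-0.0, 0.6, -0.1]
opening: 0.688
grasp_force: 0.0
```

drive_tool(deltas="60 0 0 0 0; 60 0 0 0 0; 60 0 0 0 0")

```text
time_s: 45.75
position: [0.3973, -0.2821, 0.2266]
tcp_rot: [[-0.819, 0.573, 0.0], [0.573, 0.819, 0.0], [0.0, 0.0, -1.0]]
force: [-0.4, 0.4, -0.7]
opening: 0.69
grasp_force: 0.0
```

```bash
python3 - <<'E'
from h import *
s=bot.read_state(); print(s["position"],np.degrees(np.arctan2(s["tcp_rot"][1][1],s["tcp_rot"][0][1])).round(1))
im,m=snap(); np.savez("w8.npz",im=im,T=m["T"]); cv2.imwrite("pics/c8.png",cv2.resize(im[130:400,200:420,::-1],None,fx=2.2,fy=2.2,interpolation=cv2.INTER_CUBIC))
E
```

```text
[ 0.39726815 -0.2821036   0.22658708] 55.0
```

View pics/c8.png

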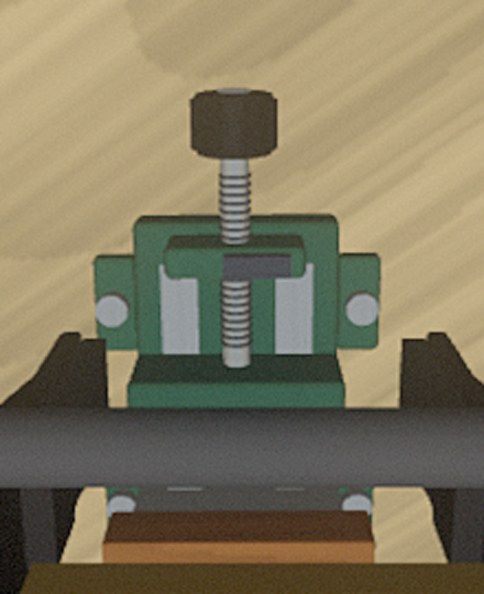

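drive_tool(deltas="65 -34 14 -40 0; 65 -34 14 -90 0; 65 -34 14 -140 0; 65 -34 14 -170 0; 65 -34 14 -170 0; 65 -34 14 -170 0; 65 -34 14 -170 0")

```text
time_s: 46.5
position: [0.3644, -0.2694, 0.0582]
tcp_rot: [[-0.82, 0.573, 0.002], [0.573, 0.82, -0.003], [-0.004, -0.001, -1.0]]
force: [0.5, 0.2, -0.0]
opening: 0.749
grasp_force: 0.0
```

drive_tool(deltas="65 -2 -1 -40 0; 65 -2 -1 -66 0; 65 -2 -1 -68 0; 65 -2 -1 -68 0; 20 -2 -1 -68 0; 20 -2 -1 -68 0; 20 -2 -1 -68 0; 20 -2 -1 -68 0; 20 -2 -1 -68 0; 20 -2 -1 -68 0; 20 -2 -1 -68 0")

```text
time_s: 47.6
position: [0.362, -0.2683, -0.0109]
tcp_rot: [[-0.819, 0.574, 0.001], [0.574, 0.819, 0.001], [-0.001, 0.001, -1.0]]
force: [4.8, 4.4, 5.1]
opening: 0.404
grasp_force: 30.0
```

drive_tool(deltas="20 4 -3 0 0; 20 8 -6 0 0; 20 12 -8 0 0; 20 16 -11 0 0; 20 20 -14 0 0; 20 22 -15 0 0; 20 22 -15 0 0; 20 22 -15 0 0")

```text
time_s: 48.4
position: [0.3816, -0.2817, -0.0109]
tcp_rot: [[-0.819, 0.573, -0.003], [0.573, 0.819, 0.004], [0.005, 0.002, -1.0]]
force: [-1.3, 3.4, 7.8]
opening: 0.402
grasp_force: 30.0
```

drive_tool(deltas="20 2 -1 0 0; 20 3 -2 0 0; 20 4 -3 0 0; 20 5 -4 0 0; 20 5 -4 0 0; 20 5 -4 0 0")

```text
time_s: 49.0
position: [0.3861, -0.2848, -0.0109]
tcp_rot: [[-0.819, 0.573, -0.004], [0.573, 0.819, 0.006], [0.007, 0.002, -1.0]]
force: [-1.0, 4.9, 9.2]
opening: 0.41
grasp_force: 30.0
```

drive_tool(deltas="20 1 -1 0 0; 20 2 -1 0 0; 20 3 -2 0 0; 20 3 -2 0 0; 20 3 -2 0 0")

```text
time_s: 49.5
position: [0.3877, -0.2858, -0.0109]
tcp_rot: [[-0.82, 0.573, -0.007], [0.573, 0.82, 0.008], [0.01, 0.003, -1.0]]
force: [-5.7, 4.6, 10.9]
opening: 0.406
grasp_force: 30.0
```

drive_tool(deltas="20 1 -1 0 0; 20 2 -2 0 0; 20 3 -2 0 0; 20 3 -2 0 0; 20 3 -2 0 0")

```text
time_s: 50.0
position: [0.3875, -0.2856, -0.011]
tcp_rot: [[-0.82, 0.572, -0.012], [0.572, 0.82, 0.013], [0.017, 0.003, -1.0]]
force: [-12.2, 4.5, 14.8]
opening: 0.404
grasp_force: 30.0
```

drive_tool(deltas="20 -3 2 0 0; 65 -4 3 0 0; 65 -4 3 0 0; 65 -4 3 0 0; 65 -4 3 0 0; 65 -4 3 0 0; 65 -4 3 50 0; 65 -4 3 100 0; 65 -4 3 150 0; 65 -4 3 200 0; 65 -4 3 240 0; 65 -4 3 240 0")

```text
time_s: 51.2
position: [0.3932, -0.2923, 0.2345]
tcp_rot: [[-0.82, 0.572, 0.009], [0.572, 0.82, -0.011], [-0.013, -0.004, -1.0]]
force: [-0.5, -0.5, -0.1]
opening: 0.746
grasp_force: 0.0
```

drive_tool(deltas="65 0 0 0 0; 65 0 0 0 0; 65 0 0 0 0; 65 0 0 0 0")

```text
time_s: 51.6
position: [0.3896, -0.2884, 0.2271]
tcp_rot: [[-0.82, 0.573, -0.002], [0.573, 0.82, 0.003], [0.003, 0.001, -1.0]]
force: [0.2, -0.4, 0.0]
opening: 0.745
grasp_force: 0.0
```

```bash
python3 - <<'E'
from h import *
s=bot.read_state(); print(s["position"])
im,m=snap(); t,_=snap("top")
a=cv2.resize(im[130:400,200:420,::-1],(400,490),interpolation=cv2.INTER_CUBIC); b=cv2.resize(t[150:345,180:340+1,::-1],(400,490)); b=cv2.resize(t[140:320,260:440,::-1],(400,490),interpolation=cv2.INTER_CUBIC)
cv2.imwrite("pics/c9.png",cv2.hconcat([a,b]))
E
python3 t2.py
```

```text
[ 0.38964126 -0.28843747  0.22712914]
51.7 [ 0.38993177 -0.28877544  0.22762328] 55.1
[397. 196.] 521 0.125 [ 0.6298 -0.1303] 3.0 0.828
[354. 198.] 443 0.125 [0.6217 0.038 ] -1.5 0.17
[297. 197.] 394 0.125 [0.6619 0.1298] -83.6 0.164
[340. 196.] 364 0.095 [0.6273 0.0179] 1.4 0.822
[366. 199.] 372 0.095 [ 0.6212 -0.0486] -2.5 0.812
[296. 196.] 253 0.065 [0.6279 0.1328] 0.5 0.786
[494. 226.] 409 0.095 [ 0.5503 -0.3792] 59.3 0.756
```

View pics/c9.png

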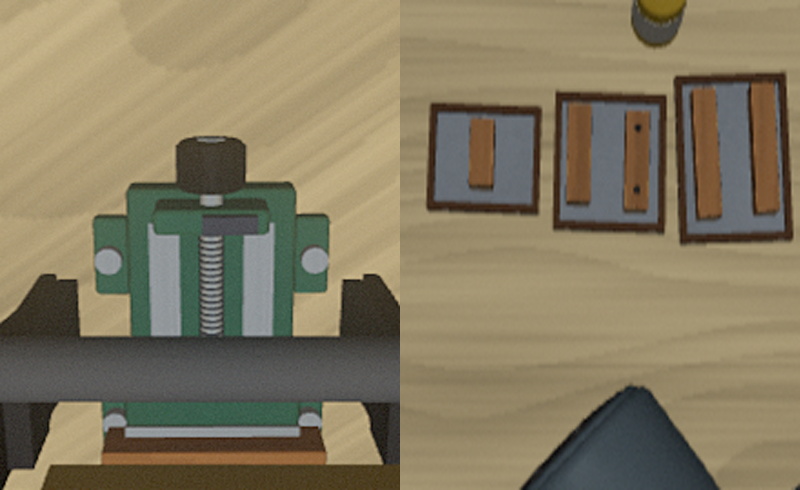

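The blanks are in their trays, and the long blank is seated with the jaw against it.

```bash
python3 -c "
from rig import bot
print(bot.hand_in())"
```

```text
the job is handed in; nothing more can be done
None
```

The job is handed in: one long blank is clamped crosswise in the vise, and the other two long, both mid (drilled one included) and the one short blank lie in their trays, as the last pictures showed; no verdict was returned.

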